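Lower a jar into its well with the hand-wound jar lift

TASK

Stand the jar with the dark brown lid on the round tray of the jar lift while the tray is still up. Then lift the red knob on the crank to free the pawl and, keeping hold of it, let the crank turn back slowly (no faster than a quarter turn a second while the pawl is up) until the tray is fully down in the well, and let the knob drop so that the pawl is engaged again. Leave the jar upright on the tray and leave the red-lidded pot, the kitchen timer and the herb shaker where they are.

Things in the scene. Friction and masses are not known exactly. Their poses are not given: they have to be found in the camera images.
- jar_lift: fixed appliance on a black base plate, 155 x 325 mm, 152 mm high. Local +y end: square open steel well, 124 mm wide, rim 88 mm high, two guide rods behind it (local x 83 mm). Local -y end: round green winder drum topped by a dark toothed ring, 154 mm across. Origin: centre of its underside. Local +x points away from the robot; turned up to 0.25 rad. Well centre at local (0, 85 mm)
- crank_axis (a point): point on the vertical crank axis, at the floor of the ratchet ring, 113 mm above the worktop, local (0, -85 mm) of jar_lift; its axes are those of jar_lift
- knob_mid (a point): grip point of the red crank knob, on its axis, 26 mm above its lower end, 168 mm above the worktop while the pawl is down. The knob is an upright cylinder 36 mm across, 48 mm high, 65 mm from the crank axis; it spins freely on its stem, so a gripper can keep its orientation while the crank turns. The crank arm under it is 28 mm wide, top 141 mm above the worktop
- crank (a joint): crank angle, rad: 0 = tray up (at the start; knob at -60 degrees from local +x of jar_lift, away from the well). Grows CLOCKWISE seen from above as the tray sinks (21.6 mm per rad) to a stop at 4.16 = fully down. The tray's weight drives it this way with 4 to 6 N at the knob; with the pawl up and nobody holding the knob it runs away at 2 to 3 rad/s
- pawl (a joint): lift of the spring-loaded pawl, m: 0 = engaged, 0.016 = upper stop. It moves up and down with the red knob, against 3 to 5 N. The saw teeth (8 mm high, one each 30 degrees) are cleared from 0.007; aim for 0.011 to 0.013. Let go, it drops and catches the next tooth. With the crank at 4.16 it stands over a gap and drops to 0
- tray (a joint): how far the tray has sunk, m; 0 = up, 0.09 = fully down; geared to the crank
- tray_floor (a point): centre of the upper face of the tray's floor: round steel tray, inside 84 mm across, with a 6 mm lip; floor 105 mm above the worktop when up, 15 mm when down
- brown_lid_jar: spice jar with a dark brown lid, 44 mm across, 105 mm high, upright, with a narrow green mark on top of the lid; origin at the centre of its underside. It stands on the worktop in front of the lift, to the left or to the right. Mind the fridge to the left of the worktop: its top is 340 mm above the worktop and it fills y > 0.30 m from x = 0.42 m on, with canisters on it up to 510 mm
- red_lid_pot: pot with a red lid, 47 mm across, 83 mm high, origin at the centre of its underside; bystander at the other of the two places
- kitchen_timer: white round kitchen timer, 66 mm across, 57 mm high, origin at the centre of its underside; bystander, at the right
- herb_shaker: herb shaker with a dark green lid, 44 mm across, 120 mm high, origin at the centre of its underside; bystander behind the lift

How it is judged:
By the outcome, as a careful person would: the job done as asked, in the order asked, and still so for the second after the job is handed in, with the robot touching nothing.
It also fails if it takes over 72 s, if anything falls off the work surface, if the arm or the gripper's body presses on something with over 40 N, if the wrist force passes 120 N, or if a joint passes its speed limit or range.

ROBOT

A 6-joint arm with a two-finger parallel gripper is mounted at the origin on a cart in front of the work surface, level with it; the furniture and walls round the work are solid. World frame = base frame: x ahead of the robot, y to its left, z up, the work surface at z = 0. Lengths are in m, angles in rad, forces in N, time in s.
With the tool pointing down it reaches from about 0.35 to 0.975 m from the base axis. Payload 4.9 kg.
Tool frame: the origin (TCP) lies on the centre line of the jaws, within the pads' length; the fingertips stand manip.tip_reach ahead of it and the grasp point (between the pads) is the TCP (manip.tip_reach is the distance from the TCP to the fingertips, in m); z points along the fingers, y is the line along which they close (so a half turn about z gives the same grasp; the last joint's range is limited). The gripper opens to 85 mm and grips with 20 to 120 N. Pads are 22 mm wide; open, the fingers measure 114 mm over their backs; the gripper's body (76 mm by 85 mm) begins 54 mm behind the grasp point. The pads swing forward as they close: fully open they stand 13 mm farther back than shut.
Start: joints at [-1.229, 0.053, 1.613, -0, 1.476, -0.119], TCP at [0.278, -0.56, 0.25] pointing down, gripper open.
Joint ranges: [-3.01, 3.01], [-1.01, 2.22], [0.06, 2.58], [-1.02, 4.17], [0.09, 2.62], [-3.14, 3.14]. Speed limits (rad/s): [2.57, 2.57, 3.14, 3.14, 3.14, 3.14].

INTERFACE

Orientations are given as a unit quaternion [w, x, y, z].
In Python, from plant import manip gives the robot as it stands. The module is installed in compiled form; this text tells all that it offers.
- The arm moves only by the tool move_arm, never from a script. Its argument "rows" is a list of rows, each a list of 7 numbers: the shift along the tool's x, y, z in cm, then the turn, a rotation vector about the tool's x, y, z in degrees, then the opening, from -1 (shut) to 1 (fully open). In form: [[tx, ty, tz, ax, ay, az, jaw], ...]. A call has 1 to 20 rows; each row shifts and turns the commanded pose from where the row before left it, along the tool's axes as they then stand; what a row does not reach is not made up. A row lasts 1/12 s, in which the tool goes at most 41.7 mm and 7.16 degrees, less where a joint would pass 70% of its speed; a pose out of reach is approached as far as the arm can. A call is refused whole if a number of a shift passes 4.17 or a number of a turn 7.16, either way. A call with a gripper value outside its range is refused whole. The fingers move at their own pace and stop on an object; the grip force is fixed at half the most. Time passes only in rows, so rows that do not move let the fingers close. It gives the time, the measured TCP pose, the force, the opening and the grip force at its end, in the units of the state.
- manip.state(): the state, without advancing time (a new reading comes with each control period).
- manip.grab_frame(name): name is "scene" or "top" or "wrist"; returns a dict with "img" (384x512x3 uint8, blue, green, red), "mtx" (3x3 intrinsics, pixels), "k1" (the pictures are not rectified: a ray, as slopes to the right and down, at radius r is drawn at 1 + k1 r^2 times it, then the intrinsics apply), "R" (3x3) and "t" (3): a world point X has camera coordinates R X + t. Camera axes: x right, y down, z forward; pixel columns grow to the right and rows downward; lengths in m; the calibration is good to about 2 mm. A picture is of the moment at which its call begins. There is no depth.
- manip.job_done(): hands the job in; it is judged then, once.
The state is a dict: "time": time; "joint_pos": joint angles; "joint_vel": joint speeds; "joint_efforts": joint torques, N m; "tool_pos": TCP position; "tool_rot": TCP orientation; "contact_force": force on the tool from outside, world axes, zero at the start; "ft_torque": the same for the moment, N m; "gripper_width": opening from 0.0 (shut) to 1.0 (fully open); "grasp_force": force on a finger pad.
Only numpy, scipy, OpenCV 4.12 (cv2) and the standard library are available. Lean on these libraries where they do the work, as an engineer would, in place of code of your own. Each camera call takes 0.05 s, during which the arm holds its last target. There are 200 camera calls.

## Working session

There is one attempt and no reset: what is moved stays moved. The work goes in short steps, Python scripts to look and compute and a tool call to move; the robot and the scene stay as the last step left them, time stands still between calls to the robot, and variables do not carry over. Pictures are saved under pics/ and viewed, at most 10 in all, crops included, and the job is handed in when it is done.

Besides the shell and the picture viewer there is one more tool, called after "Call:" in YAML: its name, and indented under it one key for each argument. move_arm: Moves the arm, as the interface text tells. Its arguments: {"type":"object","properties":{"rows":{"type":"array","items":{"type":"array","items":{"type":"number"}}}},"required":["rows"]}

```bash
mkdir -p pics; cat > h.py <<'E'
import numpy as np, cv2
from plant import manip
def ray(f,u,v):
    K=f["mtx"];p=np.array([[[u,v]]],float)
    q=cv2.undistortPoints(p,np.array(K,float),np.array([f["k1"],0,0,0,0],float))[0,0]
    R=np.array(f["R"]);t=np.array(f["t"]);d=R.T@np.array([q[0],q[1],1]);return -R.T@t,d
def onz(f,u,v,z):
    c,d=ray(f,u,v);return c+d*(z-c[2])/d[2]
def proj(f,X):
    r,_=cv2.Rodrigues(np.array(f["R"],float));p,_=cv2.projectPoints(np.array([X],float),r,np.array(f["t"],float),np.array(f["mtx"],float),np.array([f["k1"],0,0,0,0],float));return p[0,0]
E
python3 - <<'E'
from h import *
import pickle
F={n:manip.grab_frame(n) for n in("scene","top")}
pickle.dump(F,open("f0.pkl","wb"))
for n,f in F.items():
    cv2.imwrite(f"pics/{n}0.png",cv2.resize(f["img"],(800,600)));print(n,-np.array(f["R"]).T@f["t"],f["mtx"],f["k1"])
print(manip.tip_reach,manip.state())
E
```

```text
scene [ 0.15193185 -0.98682364  1.06113012] [[451.14855987   0.         254.50748197]
 [  0.         451.14855987 195.18570006]
 [  0.           0.           1.        ]] 0.02815752882553479
top [ 0.33136803 -0.06203441  1.59429404] [[426.7050768    0.         248.00274092]
 [  0.         426.7050768  194.52323297]
 [  0.           0.           1.        ]] -0.03505317343730971
0.019 {'time': 0.1, 'joint_pos': array([-1.22900756e+00,  5.32988699e-02,  1.61417196e+00,  1.69434249e-05,
        1.47600358e+00, -1.19000349e-01]), 'joint_vel': array([ 0.00020132, -0.00160558, -0.00225951, -0.00172345,  0.00089997,
        0.00018576]), 'joint_efforts': array([-4.80461113e-04, -3.94902527e+01, -3.71364534e+01, -1.82948652e-04,
        3.92840506e-03,  2.95184157e-05]), 'tool_pos': array([ 0.27773295, -0.55930397,  0.24917183]), 'tool_rot': array([-9.35982107e-04,  9.73576123e-01,  2.28360782e-01, -9.62108776e-05]), 'contact_force': array([-0.15270419,  0.49934962, -1.25251679]), 'ft_torque': array([-0.00414883, -0.00925629, -0.02508885]), 'grasp_force': 0.0, 'gripper_width': 1.000486399410189}
```

View pics/top0.png

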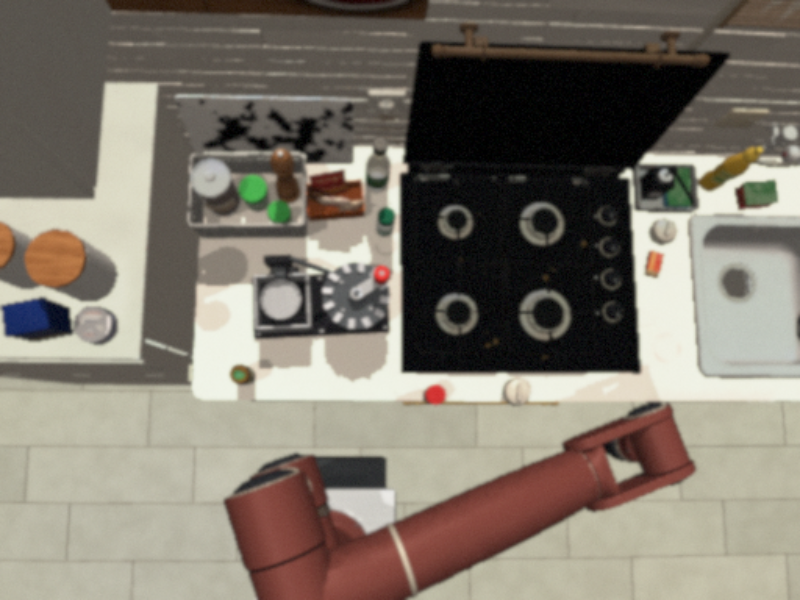

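View pics/scene0.png

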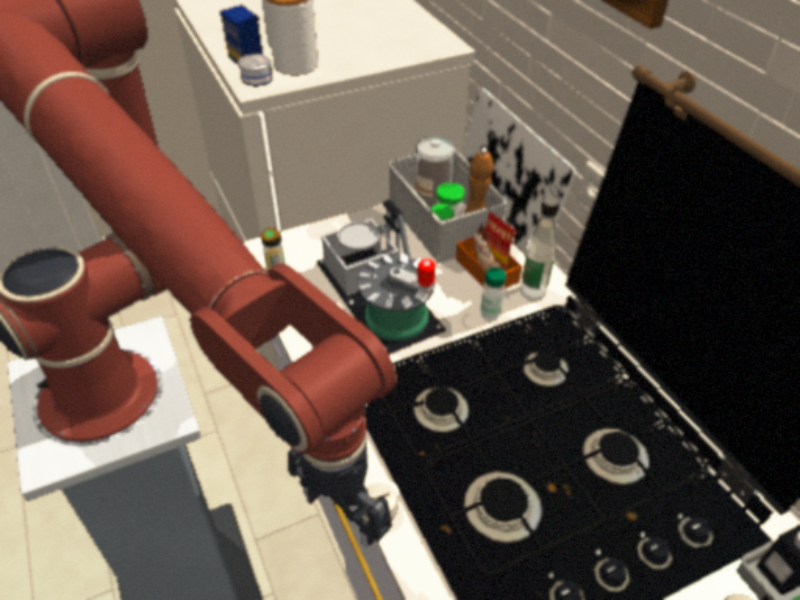

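Top view (800-px scale): the jar is at (241,374), with the tray at (281,299), the ring at (355,295), the red knob at (382,272), the pot at (435,394) and the timer at (517,391). The scene view shows the same layout. Next I measure.

```bash
python3 - <<'E'
from h import *
import pickle
F=pickle.load(open("f0.pkl","rb"));f=F["top"];im=f["img"];hsv=cv2.cvtColor(im,cv2.COLOR_BGR2HSV)
def blobs(m,x0,x1,y0,y1,name,z,mn=6):
    k=np.zeros_like(m);k[y0:y1,x0:x1]=m[y0:y1,x0:x1]
    n,l,s,c=cv2.connectedComponentsWithStats(k)
    for i in range(1,n):
        if s[i,4]>=mn: print(name,c[i].round(1),s[i].tolist(),onz(f,*c[i],z).round(4))
s=.64
red=cv2.inRange(hsv,(0,150,120),(8,255,255))|cv2.inRange(hsv,(172,150,120),(180,255,255))
blobs(red,225,270,160,195,"knob",.19);blobs(red,260,300,240,265,"pot",.083)
lid=cv2.inRange(hsv,(0,60,0),(100,255,160));blobs(lid,140,165,228,250,"jarlid",.105)
gr=cv2.inRange(hsv,(40,80,30),(90,255,255));blobs(gr,140,165,228,250,"mark",.105)
# base plate: dark
dk=cv2.inRange(im,(0,0,0),(70,70,70));
# wall markers
c=im[150:260,130:270];cv2.imwrite("pics/crop0.png",cv2.resize(c,None,fx=5.6,fy=5.4,interpolation=cv2.INTER_CUBIC))
f2=F["scene"];h2=cv2.cvtColor(f2["img"],cv2.COLOR_BGR2HSV)
red=cv2.inRange(h2,(0,150,120),(8,255,255))|cv2.inRange(h2,(172,150,120),(180,255,255))
n,l,st,cc=cv2.connectedComponentsWithStats(red[160:190,260:285])
for i in range(1,n):
    if st[i,4]>8: print("scene knob",cc[i]+[260,160],st[i])
print(proj(f2,onz(f,382*.64,272*.64,.166)))
E
```

```text
knob [244.  175.3] [240, 170, 9, 11, 55] [ 0.6218 -0.1192  0.19  ]
pot [278.1 252.4] [273, 247, 11, 11, 107] [ 0.368  -0.2452  0.083 ]
jarlid [154.2 239.5] [148, 234, 14, 12, 128] [0.4097 0.1863 0.105 ]
mark [152.5 239.5] [150, 237, 7, 6, 31] [0.4094 0.1919 0.105 ]
scene knob [272.44936709 174.58860759] [  7   6  12  18 158]
[275.52561884 175.20427984]
```

View pics/crop0.png

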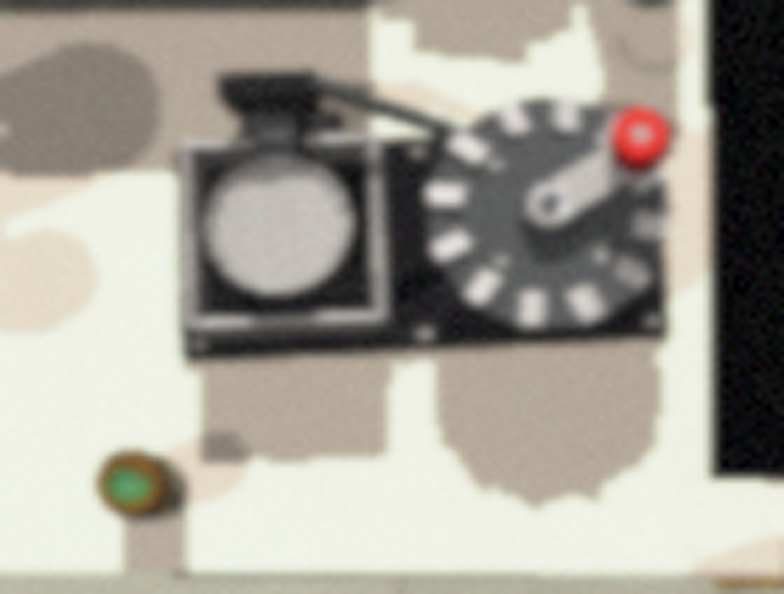

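Crop: the jar lid mark is at (130,485), tray disc (280,225), ring centre (545,213), pivot (550,203), knob top (640,137), and the base's front edge runs (187,357)–(665,337).

```bash
python3 - <<'E'
from h import *
import pickle
F=pickle.load(open("f0.pkl","rb"));f=F["top"]
c=lambda x,y,z:onz(f,129.5+x/5.6,149.5+y/5.4,z)
P=dict(knob=c(640,137,.19),piv=c(550,203,.148),ring=c(545,213,.121),tray=c(280,225,.108))
for k,(x,y,z) in dict(w1=(180,150,.088),w2=(385,140,.088),w3=(390,320,.088),w4=(185,330,.088),b1=(187,357,.008),b2=(665,337,.008)).items():P[k]=c(x,y,z)
for k in P:print(k,P[k].round(4))
print("knob-piv",np.linalg.norm((P["knob"]-P["piv"])[:2]),"w",(P["w1"]+P["w2"]+P["w3"]+P["w4"])/4)
a=P["tray"]-P["ring"];print("tray-ring",np.linalg.norm(a[:2]),"yaw",np.arctan2(-a[0],a[1]))
b=P["b1"]-P["b2"];print("base",np.linalg.norm(b[:2]),"yaw",np.arctan2(-b[0],b[1]))
# jar lid: outline
h=cv2.cvtColor(f["img"],cv2.COLOR_BGR2HSV)
print(c(132,484,.105))
# scene view: jar lid mark & pots
g=F["scene"];h=cv2.cvtColor(g["img"],cv2.COLOR_BGR2HSV)
m=cv2.inRange(h,(38,80,30),(90,255,255))[135:175,160:190]
n,l,st,cc=cv2.connectedComponentsWithStats(m)
for i in range(1,n):
    if st[i,4]>3:
        u,v=cc[i]+[160,135];print("scene mark",u,v,st[i],onz(g,u,v,.105))
red=cv2.inRange(h,(0,150,120),(8,255,255))|cv2.inRange(h,(172,150,120),(180,255,255))
print("scene knob mid",onz(g,272.4,174.6,.166))
E
```

```text
knob [ 0.6234 -0.1185  0.19  ]
piv [ 0.5885 -0.0651  0.148 ]
ring [ 0.5867 -0.0621  0.121 ]
tray [0.5791 0.1038 0.108 ]
w1 [0.6319 0.1709 0.088 ]
w2 [0.6404 0.0408 0.088 ]
w3 [0.52  0.035 0.088]
w4 [0.5122 0.1636 0.088 ]
b1 [0.5031 0.1736 0.008 ]
b2 [ 0.5199 -0.1432  0.008 ]
knob-piv 0.06380350458806526 w [0.57613441 0.10255375 0.088     ]
tray-ring 0.16606066849841258 yaw 0.04584893698906777
base 0.3172981717083291 yaw 0.05288345122972308
[0.41082131 0.19016559 0.105     ]
scene mark 172.0 149.0 [10 12  5  5 21] [0.40887169 0.19964804 0.105     ]
scene knob mid [ 0.6240024  -0.11560628  0.166     ]
```

Call:
move_arm:
  rows:
    - [0,0,-1.2,0,0,6.6,1]
    - [0,0,-1.2,0,0,6.6,1]
    - [0,0,-1.2,0,0,6.6,1]
    - [0,0,-1.2,0,0,6.6,1]
    - [2,-3.5,0,0,0,0,1]
    - [2,-3.5,0,0,0,0,1]
    - [2,-3.5,0,0,0,0,1]
    - [2,-3.5,0,0,0,0,1]
    - [2,-3.5,0,0,0,0,1]
    - [2,-3.5,0,0,0,0,1]
    - [1,-4,0,0,0,0,1]
    - [0,-4,0,0,0,0,1]
    - [0,-4,0,0,0,0,1]
    - [0,-4,0,0,0,0,1]
    - [0,-4,0,0,0,0,1]
    - [0,-4,0,0,0,0,1]
    - [0,-4,0,0,0,0,1]
    - [0,-4,0,0,0,0,1]

```text
time: 1.6
tool_pos: [0.4072, -0.028, 0.2979]
tool_rot: [-0.0, 1.0, -0.0, 0.0]
contact_force: [0.9, 0.5, 0.4]
gripper_width: 0.998
grasp_force: 0.0
```

Call:
move_arm:
  rows:
    - [0,-4,0,0,0,0,1]
    - [0,-4,0,0,0,0,1]
    - [0,-4,0,0,0,0,1]
    - [0,-4,0,0,0,0,1]
    - [0,-3,0,0,0,0,1]
    - [0,0,0,0,0,0,1]
    - [0,0,0,0,0,0,1]

```text
time: 2.18
tool_pos: [0.4073, 0.1614, 0.2977]
tool_rot: [0.0, 1.0, 0.002, -0.001]
contact_force: [0.8, -0.0, -0.4]
gripper_width: 0.998
grasp_force: 0.0
```

```bash
python3 - <<'E'
from h import *
import pickle
f=manip.grab_frame("wrist");pickle.dump(f,open("w1.pkl","wb"))
cv2.imwrite("pics/w1.png",f["img"]);s=manip.state();print(s["tool_pos"],s["joint_pos"],-np.array(f["R"]).T@f["t"],proj(f,[.41,.19,.105]),proj(f,[.41,.19,0]))
h=cv2.cvtColor(f["img"],cv2.COLOR_BGR2HSV)
m=cv2.inRange(h,(38,80,30),(90,255,255));n,l,st,cc=cv2.connectedComponentsWithStats(m)
for i in range(1,n):
    if st[i,4]>20: print(cc[i],st[i],onz(f,*cc[i],.105))
E
```

```text
[0.40756067 0.1603561  0.29781765] [ 2.04941573e-01 -4.40875624e-01  1.96201623e+00 -5.47134763e-04
  1.62150523e+00  1.77426251e+00] [0.49127748 0.1621328  0.42088299] [227.66082262 159.89981995] [234.42316516 139.2986927 ]
[443.593191    19.29717253] [ 410    0   74   41 1733] [0.53331784 0.00358775 0.105     ]
[234.30526316 126.83157895] [218 123  27  11  95] [0.44213136 0.18294525 0.105     ]
[223.88888889 159.33055556] [212 150  27  21 360] [0.41055533 0.19365881 0.105     ]
```

View pics/w1.png

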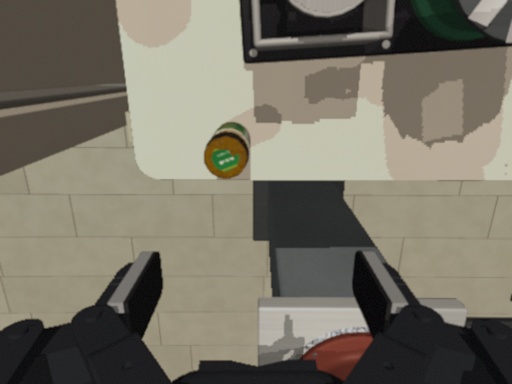

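The wrist view shows the jar lid centred at (226,157), i.e. (0.412, 0.190), which agrees with the top view. The worktop around it is clear.

Call:
move_arm:
  rows:
    - [0.4,-3,0,0,0,0,1]
    - [0,0,3,0,0,0,1]
    - [0,0,3,0,0,0,1]
    - [0,0,3,0,0,0,1]
    - [0,0,3,0,0,0,1]
    - [0,0,2.5,0,0,0,1]
    - [0,0,2.5,0,0,0,1]
    - [0,0,2.5,0,0,0,1]
    - [0,0,2,0,0,0,1]
    - [0,0,0,0,0,0,1]
    - [0,0,0,0,0,0,1]

```text
time: 3.15
tool_pos: [0.4113, 0.1887, 0.0824]
tool_rot: [0.0, 1.0, -0.001, -0.001]
contact_force: [1.2, -0.5, 0.7]
gripper_width: 1.005
grasp_force: 0.0
```

Call:
move_arm:
  rows:
    - [0,0,0,0,0,0,0.4]
    - [0,0,0,0,0,0,0.2]
    - [0,0,0,0,0,0,0]
    - [0,0,0,0,0,0,-0.2]
    - [0,0,0,0,0,0,-0.5]
    - [0,0,0,0,0,0,-0.5]
    - [0,0,0,0,0,0,-0.5]
    - [0,0,0,0,0,0,-0.5]
    - [0,0,0,0,0,0,-0.5]
    - [0,0,0,0,0,0,-0.5]

```text
time: 3.98
tool_pos: [0.4132, 0.1906, 0.0851]
tool_rot: [-0.0, 1.0, 0.0, 0.002]
contact_force: [-1.4, -0.0, 6.9]
gripper_width: 0.501
grasp_force: 60.4
```

Call:
move_arm:
  rows:
    - [0,0,-1,0,0,0,-0.5]
    - [0,0,-2,0,0,0,-0.5]
    - [0,0,-2.5,0,0,0,-0.5]
    - [0,0,-2.5,0,0,0,-0.5]
    - [0,0,-2.5,0,0,0,-0.5]
    - [0,0,-2,0,0,0,-0.5]
    - [0,0,-1,0,0,0,-0.5]
    - [1,0.5,0,0,0,0,-0.5]
    - [2,1,0,0,0,0,-0.5]
    - [2.5,1.3,0,0,0,0,-0.5]
    - [2.5,1.3,0,0,0,0,-0.5]
    - [2.5,1.3,0,0,0,0,-0.5]
    - [2.5,1.3,0,0,0,0,-0.5]
    - [2,1,0,0,0,0,-0.5]
    - [1,0.5,0,0,0,0,-0.5]
    - [0.5,0.3,0,0,0,0,-0.5]
    - [0,0,0,0,0,0,-0.5]
    - [0,0,0,0,0,0,-0.5]

```text
time: 5.48
tool_pos: [0.5761, 0.1055, 0.2174]
tool_rot: [-0.0, 1.0, 0.0, -0.001]
contact_force: [-0.1, 0.0, -1.2]
gripper_width: 0.501
grasp_force: 61.0
```

```bash
python3 - <<'E'
from h import *
import pickle
f=manip.grab_frame("wrist");g=manip.grab_frame("scene")
cv2.imwrite("pics/w2.png",np.hstack([f["img"],cv2.resize(g["img"][110:260,180:330],(384,384))])[:, :800])
s=manip.state();print(s["tool_pos"],s["contact_force"],s["grasp_force"],proj(f,[.578,.106,.105]))
E
```

```text
[0.57598779 0.10582493 0.21805272] [ 0.3152215  -0.46725418 -0.2513157 ] 60.97745283565018 [256.56431439 187.72776374]
```

View pics/w2.png

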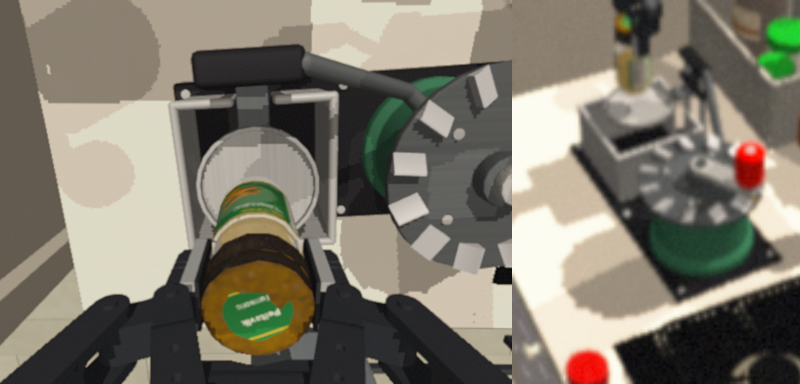

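The jar is held upright. The tray circle is centred at about (258,185), which matches the prediction of (257,188). Lowering.

Call:
move_arm:
  rows:
    - [0.1,0,0.8,0,0,0,-0.5]
    - [0,0,0.8,0,0,0,-0.5]
    - [0,0,0.6,0,0,0,-0.5]
    - [0,0,0.3,0,0,0,-0.5]
    - [0,0,0.1,0,0,0,-0.5]
    - [0,0,0.1,0,0,0,-0.5]
    - [0,0,0,0,0,0,-0.5]
    - [0,0,0,0,0,0,-0.5]

```text
time: 6.25
tool_pos: [0.5781, 0.1052, 0.1916]
tool_rot: [-0.0, 1.0, 0.0, 0.0]
contact_force: [-0.6, -0.4, -0.7]
gripper_width: 0.498
grasp_force: 61.0
```

Call:
move_arm:
  rows:
    - [0,0,0.1,0,0,0,-0.5]
    - [0,0,0.1,0,0,0,-0.5]
    - [0,0,0,0,0,0,-0.5]

```text
time: 6.5
tool_pos: [0.5783, 0.1052, 0.1902]
tool_rot: [-0.0, 1.0, 0.0, 0.001]
contact_force: [-0.3, 0.2, 2.8]
gripper_width: 0.507
grasp_force: 61.2
```

Call:
move_arm:
  rows:
    - [0,0,0.1,0,0,0,-0.5]
    - [0,0,0,0,0,0,-0.5]

```text
time: 6.67
tool_pos: [0.5786, 0.1052, 0.1901]
tool_rot: [0.0, 1.0, -0.0, 0.001]
contact_force: [-0.9, 0.3, 5.6]
gripper_width: 0.499
grasp_force: 61.6
```

Call:
move_arm:
  rows:
    - [0,0,0,0,0,0,0.1]
    - [0,0,0,0,0,0,0.2]
    - [0,0,0,0,0,0,0.4]
    - [0,0,0,0,0,0,0.7]
    - [0,0,0,0,0,0,0.7]
    - [0,0,0,0,0,0,0.7]
    - [0,0,0,0,0,0,0.7]
    - [0,0,-1,0,0,0,0.7]
    - [0,0,-2,0,0,0,0.7]
    - [0,0,-3,0,0,0,0.7]
    - [0,0,-3,0,0,0,0.7]
    - [0,0,-2,0,0,0,0.7]
    - [0,4,0,0,0,0,0.7]
    - [0,4,0,0,0,0,0.7]
    - [0,4,0,0,0,0,0.7]
    - [0,4,0,0,0,0,0.7]
    - [0,0,0,0,0,0,0.7]
    - [0,0,0,0,0,0,0.7]

```text
time: 8.17
tool_pos: [0.5779, -0.0566, 0.2991]
tool_rot: [-0.0, 1.0, -0.002, 0.0]
contact_force: [-0.1, 0.3, 0.4]
gripper_width: 0.848
grasp_force: 0.0
```

```bash
python3 - <<'E'
from h import *
f=manip.grab_frame("wrist");g=manip.grab_frame("scene")
cv2.imwrite("pics/w3.png",np.hstack([f["img"],cv2.resize(g["img"][110:260,180:330],(384,384))])[:, :800])
s=manip.state();print(s["tool_pos"],proj(f,[.6225,-.1185,.190]),proj(f,[.578,.1055,.210]),proj(f,[.587,-.064,.148]))
h=cv2.cvtColor(f["img"],cv2.COLOR_BGR2HSV)
red=cv2.inRange(h,(0,150,120),(8,255,255))|cv2.inRange(h,(172,150,120),(180,255,255));n,l,st,cc=cv2.connectedComponentsWithStats(red)
for i in range(1,n):
    if st[i,4]>100: print(cc[i],st[i],onz(f,*cc[i],.19))
E
```

```text
[ 0.5779739  -0.05440486  0.29885606] [345.92365452 131.49153077] [ 17.92495223 202.69974715] [265.84696597 165.20480324]
[342.30157068 121.53769634] [ 315   98   55   52 1910] [ 0.62937882 -0.11543013  0.19      ]
[415.94594595 303.55405405] [401 295  28  20 222] [ 0.47909069 -0.18807004  0.19      ]
```

View pics/w3.png

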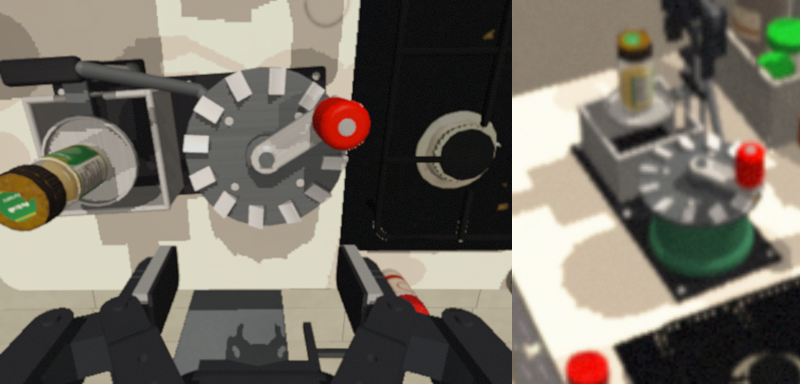

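The jar stands upright on the tray. The knob top centre is at (346,128) and the pivot at (265,160), within about 2 mm of the estimate. Going to the knob.

Call:
move_arm:
  rows:
    - [2.3,3.2,0,0,0,0,0.7]
    - [2.3,3.2,0,0,0,0,0.7]
    - [0,0,3,0,0,0,0.7]
    - [0,0,3,0,0,0,0.7]
    - [0,0,2.5,0,0,0,0.7]
    - [0,0,2,0,0,0,0.7]
    - [0,0,1.5,0,0,0,0.7]
    - [0,0,0.7,0,0,0,0.7]
    - [0,0,0,0,0,0,0.7]
    - [0,0,0,0,0,0,0.2]
    - [0,0,0,0,0,0,0]
    - [0,0,0,0,0,0,-0.2]
    - [0,0,0,0,0,0,-0.4]
    - [0,0,0,0,0,0,-0.7]
    - [0,0,0,0,0,0,-0.7]
    - [0,0,0,0,0,0,-0.7]
    - [0,0,0,0,0,0,-0.7]
    - [0,0,0,0,0,0,-0.7]

```text
time: 9.77
tool_pos: [0.625, -0.1188, 0.1736]
tool_rot: [0.0, 1.0, 0.0, 0.002]
contact_force: [-0.3, 1.3, 5.9]
gripper_width: 0.405
grasp_force: 59.5
```

Call:
move_arm:
  rows:
    - [0,0,-0.4,0,0,0,-0.7]
    - [0,0,-0.4,0,0,0,-0.7]
    - [0,0,-0.4,0,0,0,-0.7]
    - [0,0,0,0,0,0,-0.7]
    - [0,0,0,0,0,0,-0.7]

```text
time: 10.18
tool_pos: [0.6226, -0.1202, 0.1823]
tool_rot: [0.001, 1.0, -0.0, -0.002]
contact_force: [-1.6, -5.5, -3.4]
gripper_width: 0.403
grasp_force: 60.8
```

```bash
python3 - <<'E'
import numpy as np
from plant import manip
s=manip.state();print(s["tool_pos"],s["contact_force"])
a0=np.deg2rad(-60)+.05;r=6.5
N=60;a=a0-np.linspace(0,4.2,N+1);p=r*np.c_[np.cos(a),np.sin(a)];d=np.diff(p,axis=0)
o=[[round(x,2),round(-y,2)] for x,y in d]
# carry rounding
P=np.round(np.c_[p[:,0],-p[:,1]]-[p[0,0],-p[0,1]],2);D=np.round(np.diff(P,axis=0),2)
for i in range(0,N,20):print(D[i:i+20].tolist(),P[i+20])
E
```

```text
[ 0.62257185 -0.12016796  0.1823084 ] [-1.55527629 -5.54677035 -3.40173524]
[[-0.39, 0.23], [-0.41, 0.21], [-0.42, 0.18], [-0.43, 0.14], [-0.44, 0.12], [-0.44, 0.08], [-0.45, 0.06], [-0.46, 0.02], [-0.45, -0.01], [-0.46, -0.04], [-0.45, -0.07], [-0.44, -0.11], [-0.43, -0.13], [-0.43, -0.17], [-0.41, -0.19], [-0.39, -0.23], [-0.38, -0.25], [-0.37, -0.27], [-0.34, -0.3], [-0.32, -0.33]] [-8.31 -1.06]
[[-0.29, -0.34], [-0.28, -0.37], [-0.24, -0.38], [-0.22, -0.4], [-0.19, -0.41], [-0.16, -0.43], [-0.13, -0.43], [-0.1, -0.45], [-0.06, -0.45], [-0.04, -0.45], [-0.01, -0.46], [0.03, -0.45], [0.06, -0.45], [0.09, -0.45], [0.12, -0.44], [0.16, -0.42], [0.18, -0.42], [0.21, -0.4], [0.24, -0.39], [0.26, -0.37]] [-8.68 -9.42]
[[0.29, -0.35], [0.31, -0.33], [0.34, -0.31], [0.36, -0.28], [0.37, -0.26], [0.39, -0.23], [0.41, -0.2], [0.42, -0.17], [0.43, -0.15], [0.44, -0.11], [0.45, -0.08], [0.45, -0.05], [0.46, -0.02], [0.45, 0.01], [0.46, 0.05], [0.44, 0.08], [0.45, 0.1], [0.43, 0.14], [0.42, 0.17], [0.41, 0.2]] [ -0.5  -11.21]
```

Call:
move_arm:
  rows:
    - [0,0,-0.15,0,0,0,-0.7]
    - [0,0,-0.1,0,0,0,-0.7]
    - [0,0,0,0,0,0,-0.7]

```text
time: 10.43
tool_pos: [0.6224, -0.1203, 0.1846]
tool_rot: [0.001, 1.0, -0.0, -0.002]
contact_force: [-2.0, -5.4, -4.0]
gripper_width: 0.402
grasp_force: 60.8
```

Call:
move_arm:
  rows:
    - [-0.39,0.23,0,0,0,0,-0.7]
    - [-0.41,0.21,0,0,0,0,-0.7]
    - [-0.42,0.18,0,0,0,0,-0.7]
    - [-0.43,0.14,0,0,0,0,-0.7]
    - [-0.44,0.12,0,0,0,0,-0.7]
    - [-0.44,0.08,0,0,0,0,-0.7]

```text
time: 10.93
tool_pos: [0.5975, -0.1288, 0.1854]
tool_rot: [0.0, 1.0, -0.0, -0.001]
contact_force: [-2.1, -3.8, -4.4]
gripper_width: 0.401
grasp_force: 60.7
```

Call:
move_arm:
  rows:
    - [-0.45,0.06,0,0,0,0,-0.7]
    - [-0.46,0.02,0,0,0,0,-0.7]
    - [-0.45,-0.01,0,0,0,0,-0.7]
    - [-0.46,-0.04,0,0,0,0,-0.7]
    - [-0.45,-0.07,0,0,0,0,-0.7]
    - [-0.44,-0.11,0,0,0,0,-0.7]
    - [-0.43,-0.13,0,0,0,0,-0.7]
    - [-0.43,-0.17,0,0,0,0,-0.7]
    - [-0.41,-0.19,0,0,0,0,-0.7]
    - [-0.39,-0.23,0,0,0,0,-0.7]
    - [-0.38,-0.25,0,0,0,0,-0.7]
    - [-0.37,-0.27,0,0,0,0,-0.7]
    - [-0.34,-0.3,0,0,0,0,-0.7]
    - [-0.32,-0.33,0,0,0,0,-0.7]

```text
time: 12.1
tool_pos: [0.5405, -0.1073, 0.1858]
tool_rot: [-0.001, 1.0, 0.0, 0.0]
contact_force: [-4.4, 1.1, -4.4]
gripper_width: 0.404
grasp_force: 60.8
```

Call:
move_arm:
  rows:
    - [-0.29,-0.34,0,0,0,0,-0.7]
    - [-0.28,-0.37,0,0,0,0,-0.7]
    - [-0.24,-0.38,0,0,0,0,-0.7]
    - [-0.22,-0.4,0,0,0,0,-0.7]
    - [-0.19,-0.41,0,0,0,0,-0.7]
    - [-0.16,-0.43,0,0,0,0,-0.7]
    - [-0.13,-0.43,0,0,0,0,-0.7]
    - [-0.1,-0.45,0,0,0,0,-0.7]
    - [-0.06,-0.45,0,0,0,0,-0.7]
    - [-0.04,-0.45,0,0,0,0,-0.7]
    - [-0.01,-0.46,0,0,0,0,-0.7]
    - [0.03,-0.45,0,0,0,0,-0.7]
    - [0.06,-0.45,0,0,0,0,-0.7]
    - [0.09,-0.45,0,0,0,0,-0.7]
    - [0.12,-0.44,0,0,0,0,-0.7]
    - [0.16,-0.42,0,0,0,0,-0.7]
    - [0.18,-0.42,0,0,0,0,-0.7]
    - [0.21,-0.4,0,0,0,0,-0.7]
    - [0.24,-0.39,0,0,0,0,-0.7]
    - [0.26,-0.37,0,0,0,0,-0.7]

```text
time: 13.77
tool_pos: [0.5377, -0.0245, 0.1861]
tool_rot: [0.0, 1.0, 0.0, 0.001]
contact_force: [4.0, 0.8, -3.6]
gripper_width: 0.405
grasp_force: 60.8
```

Call:
move_arm:
  rows:
    - [0.29,-0.35,0,0,0,0,-0.7]
    - [0.31,-0.33,0,0,0,0,-0.7]
    - [0.34,-0.31,0,0,0,0,-0.7]
    - [0.36,-0.28,0,0,0,0,-0.7]
    - [0.37,-0.26,0,0,0,0,-0.7]
    - [0.39,-0.23,0,0,0,0,-0.7]
    - [0.41,-0.2,0,0,0,0,-0.7]
    - [0.42,-0.17,0,0,0,0,-0.7]
    - [0.43,-0.15,0,0,0,0,-0.7]
    - [0.44,-0.11,0,0,0,0,-0.7]
    - [0.45,-0.08,0,0,0,0,-0.7]
    - [0.45,-0.05,0,0,0,0,-0.7]
    - [0.46,-0.02,0,0,0,0,-0.7]
    - [0.45,0.01,0,0,0,0,-0.7]
    - [0.46,0.05,0,0,0,0,-0.7]

```text
time: 15.02
tool_pos: [0.5976, 0.0001, 0.1856]
tool_rot: [0.0, 1.0, -0.0, -0.0]
contact_force: [3.2, -3.0, -3.6]
gripper_width: 0.397
grasp_force: 60.9
```

Call:
move_arm:
  rows:
    - [0.44,0.08,0,0,0,0,-0.7]
    - [0.45,0.1,0,0,0,0,-0.7]
    - [0.43,0.14,0,0,0,0,-0.7]
    - [0.2,0.1,0,0,0,0,-0.7]
    - [0,0,0,0,0,0,-0.7]
    - [0,0,0,0,0,0,-0.7]

```text
time: 15.52
tool_pos: [0.6135, -0.0042, 0.1861]
tool_rot: [0.0, 1.0, -0.0, 0.001]
contact_force: [4.5, -2.1, -4.9]
gripper_width: 0.4
grasp_force: 60.8
```

Call:
move_arm:
  rows:
    - [0.18,0.09,0,0,0,0,-0.7]
    - [0.18,0.09,0,0,0,0,-0.7]
    - [0,0,0,0,0,0,-0.7]
    - [0,0,0,0,0,0,-0.7]

```text
time: 15.85
tool_pos: [0.6164, -0.0055, 0.1858]
tool_rot: [-0.0, 1.0, 0.0, 0.0]
contact_force: [4.9, -1.1, -3.3]
gripper_width: 0.4
grasp_force: 60.8
```

Call:
move_arm:
  rows:
    - [0.18,0.1,0,0,0,0,-0.7]
    - [0.18,0.1,0,0,0,0,-0.7]
    - [0,0,0,0,0,0,-0.7]
    - [0,0,0,0,0,0,-0.7]

```text
time: 16.18
tool_pos: [0.6172, -0.0059, 0.1839]
tool_rot: [-0.002, 1.0, 0.0, -0.004]
contact_force: [-4.2, 4.4, -4.1]
gripper_width: 0.403
grasp_force: 60.9
```

At the stop (the force reversed). Lowering the knob so the pawl seats.

Call:
move_arm:
  rows:
    - [0,0,0.3,0,0,0,-0.7]
    - [0,0,0.3,0,0,0,-0.7]
    - [0,0,0.3,0,0,0,-0.7]
    - [0,0,0.2,0,0,0,-0.7]
    - [0,0,0,0,0,0,-0.7]
    - [0,0,0,0,0,0,-0.7]

```text
time: 16.68
tool_pos: [0.6173, -0.0059, 0.1738]
tool_rot: [-0.002, 1.0, 0.0, -0.004]
contact_force: [-5.1, 5.0, -0.2]
gripper_width: 0.398
grasp_force: 61.4
```

Call:
move_arm:
  rows:
    - [0,0,0,0,0,0,-0.1]
    - [0,0,0,0,0,0,0.1]
    - [0,0,0,0,0,0,0.4]
    - [0,0,0,0,0,0,0.4]
    - [0,0,0,0,0,0,0.4]
    - [0,0,0,0,0,0,0.4]
    - [0,0,-1,0,0,0,0.4]
    - [0,0,-2,0,0,0,0.4]
    - [0,0,-3,0,0,0,0.4]
    - [0,0,-3,0,0,0,0.4]
    - [0,0,-3,0,0,0,0.4]
    - [0,4,0,0,0,0,0.4]
    - [0,4,0,0,0,0,0.4]
    - [0,4,0,0,0,0,0.4]
    - [-2,2,0,0,0,0,0.4]
    - [-2,0,0,0,0,0,0.4]
    - [0,0,0,0,0,0,0.4]
    - [0,0,0,0,0,0,0.4]

```text
time: 18.18
tool_pos: [0.5795, -0.1483, 0.2958]
tool_rot: [0.0, 1.0, -0.001, 0.001]
contact_force: [0.5, 0.1, 0.1]
gripper_width: 0.701
grasp_force: 0.0
```

```bash
python3 - <<'E'
from h import *
f=manip.grab_frame("wrist");g=manip.grab_frame("scene")
cv2.imwrite("pics/w4.png",np.hstack([f["img"],cv2.resize(g["img"][110:260,180:330],(384,384))])[:, :800])
s=manip.state();print(s["time"],s["tool_pos"],s["contact_force"],"mid",proj(g,[.6165,-.0055,.168]),proj(g,[.6165,-.0055,.18]),"knobtop",proj(f,[.6165,-.0055,.19]))
h=cv2.cvtColor(g["img"],cv2.COLOR_BGR2HSV)
red=cv2.inRange(h,(0,150,120),(8,255,255))|cv2.inRange(h,(172,150,120),(180,255,255));n,l,st,cc=cv2.connectedComponentsWithStats(red)
for i in range(1,n):
    if st[i,4]>40 and st[i,1]<300: print(cc[i],st[i])
E
```

```text
18.2833 [ 0.58030466 -0.14752054  0.29559798] [0.01538683 0.01746857 0.19116181] mid [254.24365237 153.19323958] [254.25592878 150.17301943] knobtop [ 50.39709573 143.56211348]
[15.23846154 11.44      ] [  0   0  34  27 650]
[144.84261134  35.08147773] [  38    7  246   54 3952]
[239.75609756  34.06097561] [208  32  64   5  82]
[ 67.20051414 137.35218509] [ 50 123  29  29 389]
[319.71186441 146.88135593] [313 141  15  13  59]
[253.59235669 153.13375796] [248 144  12  18 157]
[ 51.64452424 158.2513465 ] [ 27 147  42  34 557]
[ 89.79145729 243.6080402 ] [ 79 226  21  35 398]
[209.24873096 254.85279188] [202 247  15  17 197]
```

View pics/w4.png

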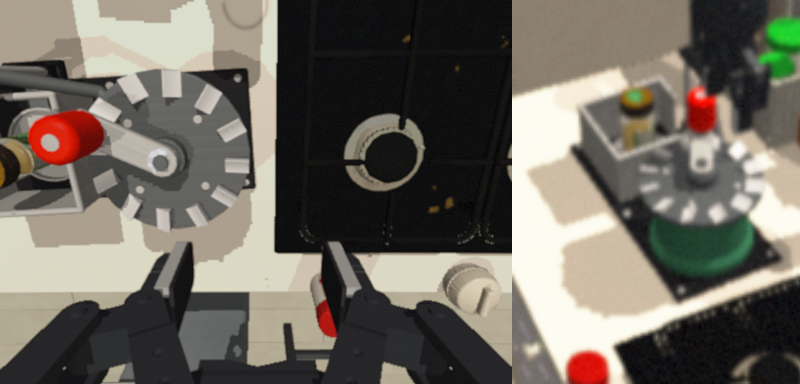

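The jar stands upright down in the well. The knob at scene pixel (253.6,153.1) matches the predicted pawl-down position (254.2,153.2), and the bystanders haven't moved. Handing in.

```bash
python3 -c "
from plant import manip
print(manip.job_done())"
```

```text
the job is handed in; nothing more can be done
None
```

The jar is upright on the tray, which is fully down in the well with the pawl engaged; the other items weren't touched, and I handed the job in at about 18 s (no verdict came back).

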